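Shift the paint jar mill into third

ROBOT

A 6-joint arm with a two-finger parallel gripper is mounted at the origin on the work surface. World frame = base frame: x ahead of the robot, y to its left, z up, the work surface at z = 0. Lengths are in mm, angles in rad, forces in N, time in s.
With the tool pointing down it reaches from about 350 to 875 mm from the base axis. Payload 15.5 kg.
Tool frame: the origin (TCP) lies on the centre line of the jaws, within the pads' length; the fingertips stand 8 mm ahead of it and the grasp point (between the pads) lies 11 mm behind it (r.tcp_to_tips is the distance from the TCP to the fingertips, in mm); z points along the fingers, x is the direction in which the jaws open and shut, and the axes are right-handed (so a half turn about z gives the same grasp; the last joint's range is limited). The gripper opens to 85 mm and grips with 20 to 120 N. Pads are 22 mm wide; open, the fingers measure 114 mm over their backs; the gripper's body (76 mm by 85 mm) begins 54 mm behind the grasp point. The pads swing forward as they close: fully open they stand 13 mm farther back than shut.
Start: joints at [1.077, 0.494, 1.345, -0, 1.302, -0.096], TCP at [242.691, 575.958, 239.277] pointing down, gripper open.
Joint ranges: [-2.91, 2.91], [-0.82, 2.16], [0.22, 2.67], [-1.22, 4.37], [0.12, 2.79], [-3.08, 3.08]. Speed limits (rad/s): [1.89, 1.89, 2.57, 3.01, 3.01, 3.01].

INTERFACE

Orientations are given as a unit quaternion [w, x, y, z].
In Python, from station import r gives the robot as it stands. The module is installed in compiled form; this text tells all that it offers.
- The arm moves only by the tool carry_out, never from a script. Its argument "increments" is one flat list of numbers, 7 for each row, row after row: the turn, a rotation vector about the tool's x, y, z in units of 6 degrees (1.0 is 6 degrees), then the shift along the tool's x, y, z in units of 25 mm (1.0 is 25 mm), then the finger opening in mm, from 0 to 85.4. In form: [wx, wy, wz, dx, dy, dz, grip, wx, wy, wz, dx, dy, dz, grip, ...]. A call has 1 to 12 rows; each row shifts and turns the commanded pose from where the row before left it, along the tool's axes as they then stand; what a row does not reach is not made up. A row lasts 1/12 s, in which the tool goes at most 41.7 mm and 7.16 degrees, less where a joint would pass 70% of its speed; a pose out of reach is approached as far as the arm can. A call is refused whole if a number of a shift passes 1 or a number of a turn 1, either way. A call with a gripper value outside its range is refused whole. The fingers move at their own pace and stop on an object; "force" is the grip in N (left out, the last holds). Time passes only in rows, so rows that do not move let the fingers close. It gives the time, the measured TCP pose, the force and the opening at its end, in the units of the state.
- r.sense(): the state, without advancing time (a new reading comes with each control period).
- r.grab_frame(name): name is "scene" or "top" or "wrist"; returns (picture, depth): 420x560x3 uint8, blue, green, red; 420x560 float32, mm along the optical axis (not along the pixel's ray), 0 where there is no reading.
- r.camera_params(name): a dict with "K" (3x3 intrinsics, pixels), "rvec" (rotation vector, rad) and "tvec" (3), from world to camera coordinates, as OpenCV has them. Camera axes: x right, y down, z forward; pixel columns grow to the right and rows downward; lengths in mm; the calibration is good to about 2 mm. A picture is of the moment at which its call begins: read the wrist's pose just before it. camera_params takes no time and is no camera call; for the wrist camera it gives the pose at the moment of the call.
- r.hand_in(): hands the job in, once; it reports no verdict.
The state is a dict: "time": time; "joint_pos": joint angles; "qd": joint speeds; "tau": joint torques, N m; "tool_pos": TCP position; "tool_rot": TCP orientation; "ft_force": force on the tool from outside, world axes, zero at the start; "moment": the same for the moment, N m; "grip_width": finger opening in mm.
Only numpy, scipy, OpenCV 4.12 (cv2) and the standard library are available. Lean on these libraries where they do the work, as an engineer would, in place of code of your own. Each camera call takes 0.05 s, during which the arm holds its last target. There are 200 camera calls.

TASK

The jar mill on the studio table stands switched off with its gear lever somewhere in the left-hand column of the H gate. Push the lever gently with the fingertips, without gripping it: to neutral, straight across to the right-hand column without dipping into fourth (the near right slot), and then forward, away from you, fully home in third, the far right slot. Leave the lever there, and leave the jar on the rollers, the brush cup, the paint tub and the palette knife where they are.

Things in the scene. Friction and masses are not known exactly. Their poses are not given: they have to be found in the camera images.
- mill: bench jar mill fixed to the table; origin on the table under the gate's centre; x forward (to the far side), y left, z up. Green gearbox 180 x 170 mm (x, y) about the origin, its steel gate plate 136 x 124 mm, top 158 mm high. Motor behind it (x 90 to 235 mm, to 160 mm high). Two rubber rollers to the right (y -120 to -410 mm, top 115 mm); the jar on them reaches 207 mm.
- gate (a point): centre of the H cut-out, on the gate plate's top, 158 mm above the table; the mill's axes. A neutral channel along y, 18 mm wide, joins two columns along x, 18 mm wide, centred 20.5 mm left and right, ending 34 mm before and behind the centre. First = far left, second = near left, third = far right, fourth = near right. The 12 mm stem runs in it; tongue corners have 4 mm radius.
- pivot (a point): fixed point inside the gearbox, 113 mm under gate, about which the lever swings; the mill's axes. Knob centre from here, with a = shift_across and f = shift_fore: 215 mm x (sin f, -sin a cos f, cos a cos f).
- gear_stick: gear lever: origin at the centre of its black ball knob (40 mm diameter, about 102 mm above the gate plate), z along the stem, away from the pivot. Steel stem 12 mm thick; neck under the knob 21 mm thick, 14 mm long. No spring or detent: it stays where it is left (dry friction, 3 to 5 N at the knob moves it). More than 30 N from the fingers, or a grip on it, counts as forcing.
- shift_across (a joint): sideways lean of the lever (rad): 0 upright, positive to the right (mill -y). Right column: 0.16 to the stop at 0.21; left column: -0.16 to -0.21, where it starts. It can change sides only in neutral.
- shift_fore (a joint): fore and aft lean of the lever (rad): 0 neutral, positive forward (mill +x), buffered stops at -0.245 and 0.245 (they give a little: some 2 mm at the knob for a 7 N push). The stem passes freely along the neutral channel within about 0.027 either side of 0; at the start it is anywhere along the left column. Above 0.21 a gear is fully home.
- mill_jar: white porcelain mill jar lying on the rollers, 110 mm in diameter, 170 mm long; origin at the middle of its axis, which lies along its y. Loose, about 0.9 kg; to be left alone.
- brush_cup: steel cup 84 mm across and 105 mm high with four brushes standing in it, up to 230 mm high; origin at the centre of its underside. Loose, left of the mill; to be left alone.
- paint_tub: small white round tub, 72 mm in diameter, 85 mm high; origin at the centre of its underside. Loose, left of the mill; to be left alone.
- palette_knife: palette knife 210 mm long lying flat on the table, left of the mill towards the robot, blade along its x; origin at the middle of its length, on the table. Loose; to be left alone.

How it is judged:
By the outcome, as a careful person would: the job done as asked, in the order asked, and still so for the second after the job is handed in, with the robot touching nothing.
It also fails if it takes over 58 s, if anything falls off the work surface, if the arm or the gripper's body presses on something with over 40 N, if the wrist force passes 120 N, or if a joint passes its speed limit or range.

## Working session

There is one attempt and no reset: what is moved stays moved. The work goes in short steps, Python scripts to look and compute and a tool call to move; the robot and the scene stay as the last step left them, time stands still between calls to the robot, and variables do not carry over. Pictures are saved under pics/ and viewed, about 8 in all and at most 12, crops included, and the job is handed in when it is done.

Besides the shell and the picture viewer there is one more tool, called after ">>>" by a JSON object that holds its "api" and its "payload". carry_out: Moves the arm, as the interface text tells. Its arguments: {"type":"object","properties":{"increments":{"type":"array"},"force":{"type":"number"}},"required":["increments"]}

```bash
mkdir -p pics; python3 - <<'E'
from station import r
import cv2,numpy as np
s=r.sense();print(s['time'],s['tool_pos'],s['tool_rot'],s['grip_width'],r.tcp_to_tips)
for n in('scene','top'):
    c=r.camera_params(n);im,d=r.grab_frame(n);np.savez(f'{n}0.npz',im=im,d=d,**{k:np.array(v) for k,v in c.items()})
    cv2.imwrite(f'pics/{n}0.png',im)
    R=cv2.Rodrigues(np.array(c['rvec'],float))[0];print(n,-R.T@np.ravel(c['tvec']),R[2],np.array(c['K'])[0,0])
E
```

```text
0.0 [242.5051464  575.63420501 238.68503451] [ 3.01288818e-04  8.33162537e-01  5.53027841e-01 -5.50475930e-04] 85.47403236129468 8.0
scene [1576.64843815  324.14891401 1022.84798897] [-0.73726728 -0.24927958 -0.62793045] 541.4439324666661
top [ 410.95289148  -25.53456183 1026.20473915] [ 0.16432032  0.02160924 -0.98617031] 428.07418274187336
```

View pics/scene0.png

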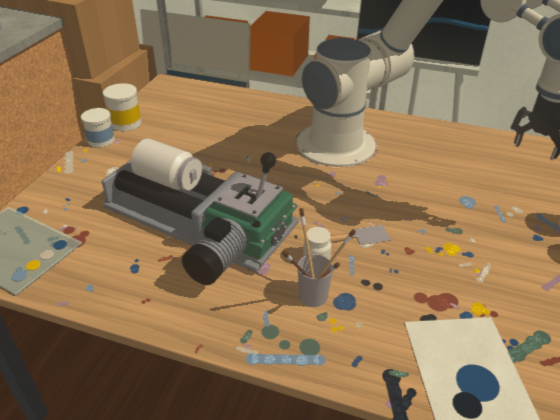

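View pics/top0.png

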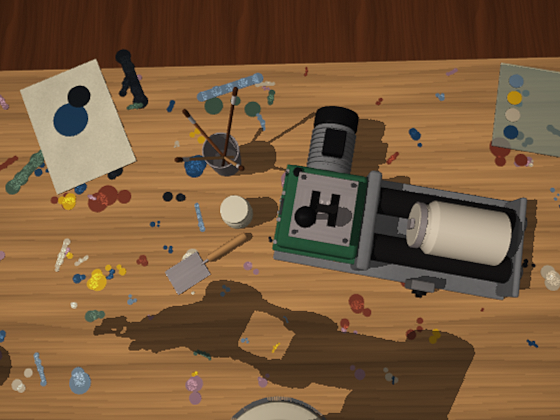

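The top view shows the gearbox and its grey gate plate centred near (322,208), the knob at about (306,216), the tub at (236,211), the cup at (222,155) and the knife at (205,265). In the scene view the knob is at (268,160). Next I'll measure the plate and knob from depth.

```bash
cat > h.py <<'E'
import cv2,numpy as np
def cloud(d,K,rvec,tvec):
    v,u=np.mgrid[:d.shape[0],:d.shape[1]]
    P=np.dstack([(u-K[0,2])/K[0,0]*d,(v-K[1,2])/K[1,1]*d,d])
    R=cv2.Rodrigues(np.array(rvec,float))[0]
    W=(P-np.ravel(tvec))@R
    W[d<=0]=np.nan
    return W
def sphere(p,rad=20):
    from scipy.optimize import least_squares
    return least_squares(lambda c:np.linalg.norm(p-c,axis=1)-rad,np.nanmean(p,0)-[0,0,10],loss='soft_l1').x
E
python3 - <<'E'
from h import *
for n,(u0,u1,v0,v1) in dict(top=(260,390,150,270),scene=(190,310,140,230)).items():
    f=np.load(n+'0.npz');W=cloud(f['d'],f['K'],f['rvec'],f['tvec']);S=W[v0:v1,u0:u1].reshape(-1,3);I=f['im'][v0:v1,u0:u1].reshape(-1,3)
    hsv=cv2.cvtColor(f['im'],cv2.COLOR_BGR2HSV)[v0:v1,u0:u1].reshape(-1,3)
    k=S[(S[:,2]>235)&(S[:,2]<300)];print(n,'knob',len(k),k.mean(0),k.max(0),sphere(k))
    m=(abs(S[:,2]-158)<6)
    print('z',np.nanmedian(S[m,2]))
    g=m&(hsv[:,1]<60)&(hsv[:,2]>90);r=cv2.minAreaRect(S[g][:,:2].astype(np.float32));print('plate',g.sum(),r)
    lab=np.zeros(f['d'].shape,np.uint8);lab[v0:v1,u0:u1]=(m).reshape(v1-v0,u1-u0)*255
    r=cv2.minAreaRect(S[m][:,:2].astype(np.float32));print('all158',r, np.histogram(S[m][:,2],12))
f=np.load('top0.npz');W=cloud(f['d'],f['K'],f['rvec'],f['tvec'])
for nm,(u,v) in dict(tub=(236,211),cup=(222,155),jar=(460,232),knife=(188,272),motor=(335,125),knob=(306,216)).items():print(nm,W[v,u].round(0))
cv2.imwrite('pics/c.png',cv2.resize(f['im'][150:270,260:390],None,fx=5,fy=5,interpolation=cv2.INTER_CUBIC))
E
```

```text
top knob 378 [517.61961483 -58.02593699 266.22281735] [538.48882335 -39.36745587 274.40400077] [519.50323062 -58.60558995 252.83278616]
z 157.53295634200552
plate 2608 ((549.9209594726562, -101.15648651123047), (124.1652603149414, 136.6290740966797), 79.03804779052734)
all158 ((579.1739501953125, -106.8225326538086), (124.1652603149414, 197.03762817382812), 79.03804779052734) (array([ 11,  34, 137, 344, 663, 763, 627, 333, 143,  63,  18,   9]), array([152.14185133, 153.12302729, 154.10420325, 155.08537921,
       156.06655517, 157.04773114, 158.0289071 , 159.01008306,
       159.99125902, 160.97243498, 161.95361095, 162.93478691,
       163.91596287]))
scene knob 213 [528.83965287 -57.77965733 261.11333718] [543.51132651 -40.66867348 276.66120549] [518.61568419 -61.35774155 255.29482183]
z 159.6290643255528
plate 1380 ((537.639892578125, -163.79476928710938), (253.4619140625, 141.69705200195312), 78.20135498046875)
all158 ((587.0924072265625, -172.63401794433594), (251.25233459472656, 241.3661651611328), 80.1142578125) (array([ 16,  28,  27,  60,  99, 158, 256, 310, 295, 233, 128,  62]), array([152.02931446, 153.02593451, 154.02255457, 155.01917463,
       156.01579468, 157.01241474, 158.0090348 , 159.00565485,
       160.00227491, 160.99889497, 161.99551503, 162.99213508,
       163.98875514]))
tub [559.  87.  84.]
cup [695. 123.  61.]
jar [ 492. -357.  203.]
knife [427. 211.  -0.]
motor [ 737. -135.  133.]
knob [518. -60. 274.]
```

View pics/c.png

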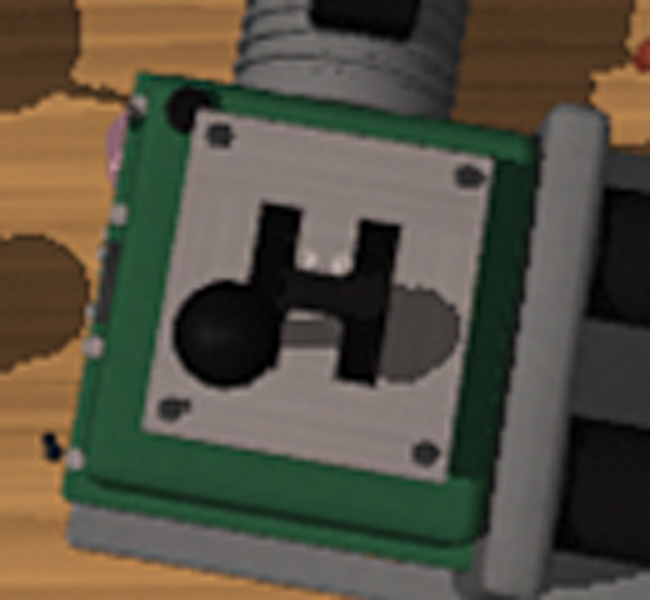

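The plate centre is (549.9, -101.2, 158) and its sides measure 124 x 136.6 as given. Mill yaw is about -11°. The knob is at mill (-38, +35), z 253, which puts the lever in second (f≈-0.18, a≈-0.17); the height predicted from those angles is 253.6, so it agrees. I'll align the tool so that tool x = mill y and tool y = mill x, close the fingers and go in behind the knob at a height that clears the brushes.

>>> {"api": "carry_out", "payload": {"increments": [0,0,-0.495,0,0,-0.6,0,0,0,-0.495,0,0,-0.6,0,0,0,-0.495,0,0,-0.6,0,0,0,-0.495,0,0,-0.6,0,0,0,0,-0.99,0.62,0,0,0,0,0,-0.99,0.62,0,0,0,0,0,-0.99,0.62,0,0,0,0,0,-0.99,0.62,0,0,0,0,0,-0.99,0.62,0,0,0,0,0,-0.99,0.62,0,0,0,0,0,-0.99,0.62,0,0,0,0,0,-0.99,0.62,0,0], "force": 20}}

```text
time: 1.1
tool_pos: [326.8, 356.6, 299.1]
tool_rot: [0.0, 0.771, 0.636, -0.0]
ft_force: [0.8, 0.0, -0.2]
grip_width: 0.1
```

>>> {"api": "carry_out", "payload": {"increments": [0,0,0,-0.99,0.62,0,0,0,0,0,-0.99,0.62,0,0,0,0,0,-0.99,0.62,0,0,0,0,0,-0.99,0.62,0,0,0,0,0,-0.99,0.62,0,0,0,0,0,-0.99,0.62,0,0,0,0,0,-0.99,0.62,0,0,0,0,0,-0.99,0.62,0,0,0,0,0,-0.99,0.62,0,0,0,0,0,-0.99,0.62,0,0,0,0,0,-0.5,0.3,0,0,0,0,0,0,0,0,0]}}

```text
time: 2.1
tool_pos: [437.7, 69.4, 299.1]
tool_rot: [0.0, 0.772, 0.635, -0.0]
ft_force: [0.4, 1.1, -1.4]
grip_width: -0.2
```

```bash
cat >> h.py <<'E'
G=np.array([549.9,-101.2,158.]);th=np.radians(-10.96)
M=np.array([[np.cos(th),np.sin(th),0],[-np.sin(th),np.cos(th),0],[0,0,1]])
def mill(p): return M@(np.array(p)-G)+[0,0,158]
def state(r):
    from scipy.spatial.transform import Rotation as Ro
    s=r.sense();q=s['tool_rot'];A=M@Ro.from_quat([q[1],q[2],q[3],q[0]]).as_matrix()
    print('t',round(s['time'],2),'TCP mill',mill(s['tool_pos']).round(1),'F mill',(M@np.array(s['ft_force'])).round(1),'w',round(s['grip_width'],1));print(A.round(3).tolist())
def knob(r):
    for n,(u0,u1,v0,v1) in dict(top=(270,370,150,260),scene=(215,310,130,200)).items():
        c=r.camera_params(n);im,d=r.grab_frame(n);K=np.array(c['K']);W=cloud(d,K,c['rvec'],c['tvec'])
        S=W[v0:v1,u0:u1].reshape(-1,3);m=np.array([mill(p) for p in S])
        g=im[v0:v1,u0:u1].reshape(-1,3).max(1)<70
        ok=g&(m[:,2]>235)&(m[:,2]<285)&(abs(m[:,0])<78)&(abs(m[:,1])<72)
        print(n,ok.sum(),sphere(m[ok]).round(1) if ok.sum()>30 else '');cv2.imwrite(f'pics/{n}_last.png',im)
E
python3 -c "
from h import *
from station import r
state(r)"
```

```text
t 2.1 TCP mill [-142.6  146.1  299.1] F mill [ 0.2  1.2 -1.4] w -0.2
[[0.003, 1.0, 0.0], [1.0, -0.003, -0.001], [-0.001, 0.0, -1.0]]
```

>>> {"api": "carry_out", "payload": {"increments": [0,0,0,-0.87,0.5,0.2,0,0,0,0,-0.87,0.5,0.2,0,0,0,0,-0.87,0.5,0.2,0,0,0,0,-0.87,0.5,0.2,0,0,0,0,-0.87,0.5,0.2,0,0,0,0,0,0,0.46,0,0,0,0,0,0,0.46,0,0,0,0,0,0,0,0,0,0,0,0,0,0,0]}}

```text
time: 2.85
tool_pos: [477.0, -46.4, 251.0]
tool_rot: [-0.001, 0.771, 0.636, -0.0]
ft_force: [-0.7, 0.9, -0.4]
grip_width: -0.0
```

```bash
python3 -c "
from h import *
from station import r
state(r);knob(r)
c=cv2.imread('pics/scene_last.png')[100:220,180:340];cv2.imwrite('pics/s1.png',cv2.resize(c,None,fx=5,fy=5,interpolation=2))"
```

```text
t 2.85 TCP mill [-82.  40. 251.] F mill [-0.8  0.7 -0.4] w -0.0
[[-0.0, 1.0, -0.002], [1.0, 0.0, 0.0], [0.0, -0.002, -1.0]]
top 0 
scene 217 [-38.7  33.8 255.3]
```

View pics/s1.png

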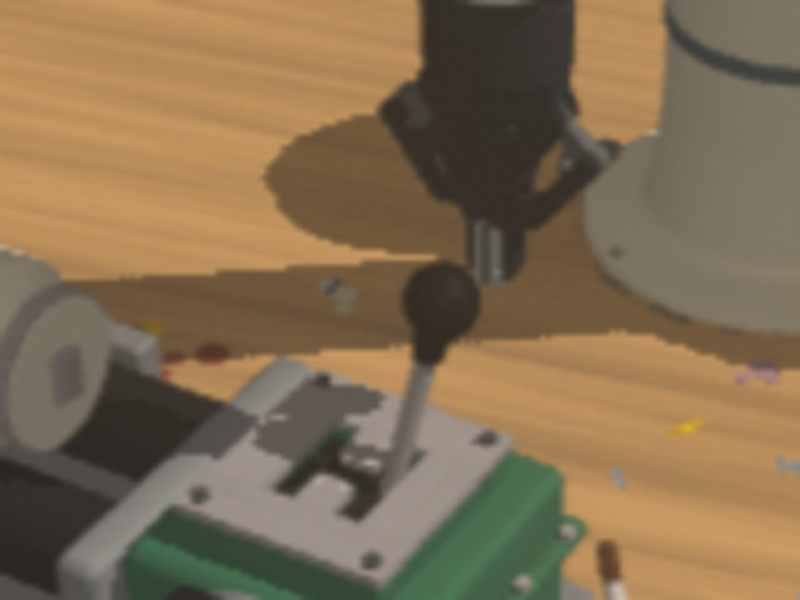

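The crop shows the lever leaning into the near-left slot (second), with the closed fingertips just behind the knob, level with it and clear. I'll push forward in small steps.

>>> {"api": "carry_out", "payload": {"increments": [0,0,0,-0.16,0.1,0,0,0,0,0,0,0.15,0,0,0,0,0,0,0.15,0,0,0,0,0,0,0.15,0,0,0,0,0,0,0.15,0,0,0,0,0,0,0.15,0,0,0,0,0,0,0.15,0,0,0,0,0,0,0,0,0]}}

```text
time: 3.62
tool_pos: [501.8, -55.6, 251.2]
tool_rot: [-0.0, 0.771, 0.636, -0.0]
ft_force: [-4.8, 0.6, 1.5]
grip_width: -0.1
```

```bash
python3 -c "
from h import *
from station import r
state(r);knob(r)"
```

```text
t 3.62 TCP mill [-55.9  35.6 251.2] F mill [-4.8 -0.4  1.5] w -0.1
[[0.0, 1.0, -0.0], [1.0, -0.0, -0.0], [-0.0, -0.0, -1.0]]
top 0 
scene 247 [-30.   35.  257.6]
```

>>> {"api": "carry_out", "payload": {"increments": [0,0,0,0,0.15,0,0,0,0,0,0,0.15,0,0,0,0,0,0,0.15,0,0,0,0,0,0,0.15,0,0,0,0,0,0,0.15,0,0,0,0,0,0,0.15,0,0,0,0,0,0,0,0,0]}}

```text
time: 4.3
tool_pos: [524.1, -60.0, 251.3]
tool_rot: [0.0, 0.771, 0.636, 0.0]
ft_force: [-3.1, 0.9, 1.7]
grip_width: -0.2
```

```bash
python3 -c "
from h import *
from station import r
state(r);knob(r)"
```

```text
t 4.3 TCP mill [-33.1  35.5 251.3] F mill [-3.3  0.2  1.7] w -0.2
[[0.0, 1.0, 0.001], [1.0, -0.0, -0.0], [-0.0, 0.001, -1.0]]
top 0 
scene 244 [ -7.6  35.2 258.5]
```

>>> {"api": "carry_out", "payload": {"increments": [0,0,0,0,0.1,0,0,0,0,0,0,0.1,0,0,0,0,0,0,0,0,0,0,0,0,0,-0.5,0,0,0,0,0,0,-0.5,0,0,0,0,0,1,0,0,0,0,0,0,1,0,0,0,0,0,0,0.8,0,0,0,0,0,0,0,0,0,0]}}

```text
time: 5.15
tool_pos: [517.9, 15.4, 251.4]
tool_rot: [0.0, 0.771, 0.637, 0.001]
ft_force: [-0.4, 0.2, -0.0]
grip_width: 0.0
```

```bash
python3 -c "
from h import *
from station import r
state(r);knob(r)"
```

```text
t 5.15 TCP mill [-53.6 108.4 251.4] F mill [-0.4  0.1 -0. ] w 0.0
[[-0.002, 1.0, 0.001], [1.0, 0.002, 0.001], [0.001, 0.001, -1.0]]
top 0 
scene 193 [ -1.4  34.  258.7]
```

The knob is now at mill (-1.4, 34), which is neutral within the ±5.8 mm channel. The arm hides it from the top camera. Next I move to the left of the knob and start across.

>>> {"api": "carry_out", "payload": {"increments": [0,0,0,0,0.7,-0.16,0,0,0,0,0,0.7,0,0,0,0,0,0,0.7,0,0,0,0,0,-0.7,0,0,0,0,0,0,-0.5,0,0,0,0,0,0,-0.2,0,0,0,0,0,0,-0.16,0,0,0,0,0,0,-0.16,0,0,0,0,0,0,-0.16,0,0,0,0,0,0,-0.16,0,0,0,0,0,0,-0.16,0,0,0,0,0,0,0,0,0,0]}}

```text
time: 6.25
tool_pos: [558.0, -51.7, 255.3]
tool_rot: [0.0, 0.771, 0.636, -0.0]
ft_force: [0.6, 2.8, 1.8]
grip_width: 0.2
```

```bash
python3 -c "
from h import *
from station import r
state(r);knob(r)
c=cv2.imread('pics/scene_last.png')[100:220,180:340];cv2.imwrite('pics/s2.png',cv2.resize(c,None,fx=5,fy=5,interpolation=2))"
```

```text
t 6.25 TCP mill [ -1.5  50.1 255.3] F mill [0.  2.8 1.8] w 0.2
[[0.0, 1.0, 0.0], [1.0, -0.0, -0.0], [-0.0, 0.0, -1.0]]
top 92 [ -0.8  21.4 258.8]
scene 225 [ -1.8  22.5 260.8]
```

View pics/s2.png

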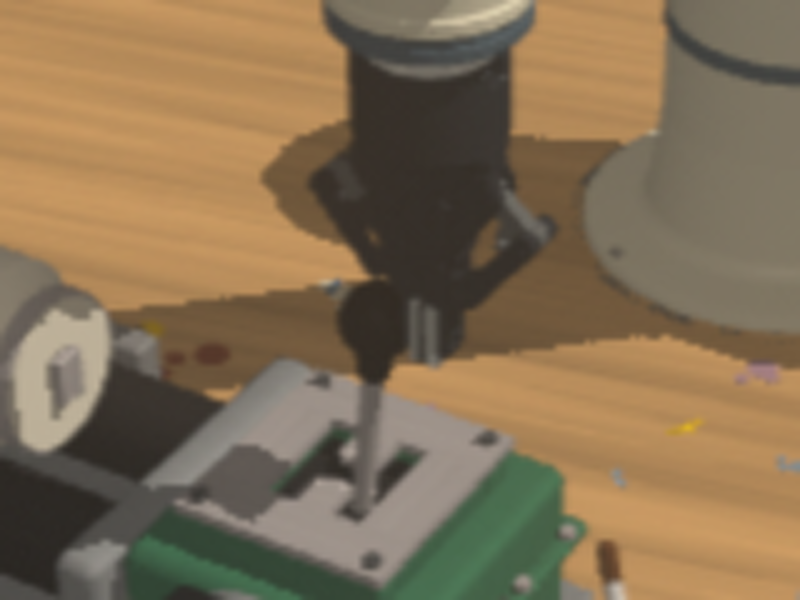

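The stem is passing along the neutral channel with the fingertip at the knob's left side. Force is about 3 N and both cameras put x at -1 to -2.

>>> {"api": "carry_out", "payload": {"increments": [0,0,0,-0.2,0,0,0,0,0,0,-0.2,0,0,0,0,0,0,-0.2,0,0,0,0,0,0,-0.2,0,0,0,0,0,0,-0.2,0,0,0,0,0,0,-0.2,0,0,0,0,0,0,-0.2,0,0,0,0,0,0,-0.2,0,0,0,0,0,0,0,0,0,0]}}

```text
time: 7.1
tool_pos: [550.3, -91.6, 255.2]
tool_rot: [0.0, 0.772, 0.636, -0.0]
ft_force: [0.9, 2.3, 2.0]
grip_width: -0.1
```

```bash
python3 -c "
from h import *
from station import r
state(r);knob(r)"
```

```text
t 7.1 TCP mill [ -1.5   9.5 255.2] F mill [0.4 2.5 2. ] w -0.1
[[0.001, 1.0, -0.0], [1.0, -0.001, -0.0], [-0.0, -0.0, -1.0]]
top 49 [ -0.8 -19.5 259.1]
scene 216 [ -2.4 -16.3 260.8]
```

>>> {"api": "carry_out", "payload": {"increments": [0,0,0,-0.17,0,0,0,0,0,0,-0.17,0,0,0,0,0,0,-0.17,0,0,0,0,0,0,-0.17,0,0,0,0,0,0,-0.17,0,0,0,0,0,0,0,0,0,0]}}

```text
time: 7.7
tool_pos: [546.2, -112.2, 255.2]
tool_rot: [-0.0, 0.772, 0.636, -0.0]
ft_force: [0.4, 1.7, -1.3]
grip_width: 0.1
```

```bash
python3 -c "
from h import *
from station import r
state(r);knob(r)"
```

```text
t 7.7 TCP mill [ -1.5 -11.5 255.2] F mill [ 0.1  1.8 -1.3] w 0.1
[[0.001, 1.0, -0.0], [1.0, -0.001, -0.0], [-0.0, -0.0, -1.0]]
top 24 
scene 208 [ -2.9 -33.8 259.3]
```

>>> {"api": "carry_out", "payload": {"increments": [0,0,0,0.5,0,0,0,0,0,0,0.5,0,0,0,0,0,0,0,-1,0,0,0,0,0,0,-1,0,0,0,0,0,0,-1,0,0,0,0,0,0,0,0,0,0]}}

```text
invalid input
```

```bash
python3 -c "
from h import *
from station import r
state(r);knob(r)"
```

```text
t 7.8 TCP mill [ -1.5 -11.  255.3] F mill [ 0.2  1.9 -1.5] w -0.1
[[0.001, 1.0, -0.0], [1.0, -0.001, -0.0], [-0.0, -0.0, -1.0]]
top 26 
scene 206 [ -3.2 -35.7 257.8]
```

>>> {"api": "carry_out", "payload": {"increments": [0,0,0,0.5,0,0,0,0,0,0,0.5,0,0,0,0,0,0,0,-1,0,0,0,0,0,0,-1,0,0,0,0,0,0,-1,0,0,0,0,0,0,0,0,0]}}

```text
time: 8.4
tool_pos: [473.7, -70.4, 255.2]
tool_rot: [-0.001, 0.771, 0.637, -0.001]
ft_force: [2.4, 0.5, 1.8]
grip_width: 0.5
```

```bash
python3 -c "
from h import *
from station import r
state(r);knob(r)
c=cv2.imread('pics/scene_last.png')[100:220,180:340];cv2.imwrite('pics/s3.png',cv2.resize(c,None,fx=5,fy=5,interpolation=2))"
```

```text
t 8.4 TCP mill [-80.7  15.8 255.2] F mill [2.3 0.9 1.8] w 0.5
[[-0.001, 1.0, -0.003], [1.0, 0.001, 0.0], [0.0, -0.003, -1.0]]
top 0 
scene 209 [ -2.3 -41.2 257.6]
```

View pics/s3.png

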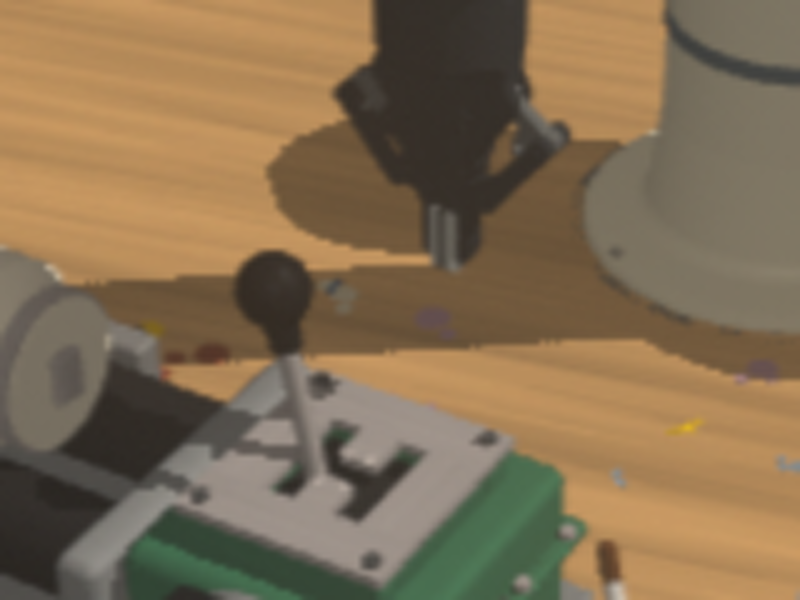

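The lever stands in the right column at neutral, with the knob at mill (-2, -41), so a≈0.19, and the fingers are clear. Now from behind, forward into third.

>>> {"api": "carry_out", "payload": {"increments": [0,0,0,-0.76,0,0.1,0,0,0,0,-0.76,0,0.1,0,0,0,0,-0.76,0,0,0,0,0,0,0,0.6,0,0,0,0,0,0,0.6,0,0,0,0,0,0,0.5,0,0,0,0,0,0,0.16,0,0,0,0,0,0,0.16,0,0,0,0,0,0,0.16,0,0,0,0,0,0,0.16,0,0,0,0,0,0,0.16,0,0,0,0,0,0,0,0,0]}}

```text
time: 9.5
tool_pos: [528.6, -140.4, 250.3]
tool_rot: [0.0, 0.771, 0.636, 0.0]
ft_force: [-3.5, 0.5, 2.6]
grip_width: 0.2
```

```bash
python3 -c "
from h import *
from station import r
state(r);knob(r)"
```

```text
t 9.5 TCP mill [-13.5 -42.6 250.3] F mill [-3.5 -0.2  2.6] w 0.2
[[0.0, 1.0, 0.0], [1.0, -0.0, 0.0], [0.0, 0.0, -1.0]]
top 0 
scene 238 [ 12.  -41.6 258.1]
```

>>> {"api": "carry_out", "payload": {"increments": [0,0,0,0,0.16,0,0,0,0,0,0,0.16,0,0,0,0,0,0,0.16,0,0,0,0,0,0,0.16,0,0,0,0,0,0,0.16,0,0,0,0,0,0,0.16,0,0,0,0,0,0,0.16,0,0,0,0,0,0,0.16,0,0,0,0,0,0,0,0,0,0]}}

```text
invalid input
```

```bash
python3 -c "
from h import *
from station import r
state(r);knob(r)"
```

```text
t 9.6 TCP mill [-14.  -42.6 250.3] F mill [-2.4 -0.3  1.7] w -0.2
[[0.0, 1.0, 0.0], [1.0, -0.0, -0.0], [-0.0, 0.0, -1.0]]
top 0 
scene 237 [ 12.5 -41.1 257.5]
```

>>> {"api": "carry_out", "payload": {"increments": [0,0,0,0,0.16,0,0,0,0,0,0,0.16,0,0,0,0,0,0,0.16,0,0,0,0,0,0,0.16,0,0,0,0,0,0,0.16,0,0,0,0,0,0,0.16,0,0,0,0,0,0,0.16,0,0,0,0,0,0,0.16,0,0,0,0,0,0,0,0,0]}}

```text
time: 10.45
tool_pos: [560.3, -146.7, 250.2]
tool_rot: [0.0, 0.771, 0.636, 0.0]
ft_force: [-2.7, 0.8, -2.1]
grip_width: -0.1
```

```bash
python3 -c "
from h import *
from station import r
state(r);knob(r)"
```

```text
t 10.45 TCP mill [ 18.8 -42.7 250.2] F mill [-2.8  0.2 -2.1] w -0.1
[[0.0, 1.0, 0.0], [1.0, -0.0, -0.0], [-0.0, 0.0, -1.0]]
top 10 
scene 244 [ 44.1 -40.8 253.5]
```

Knob x is about 44 and the stop is at 52. I'll creep forward until the buffer shows in the force.

>>> {"api": "carry_out", "payload": {"increments": [0,0,0,0,0.1,0,0,0,0,0,0,0.1,0,0,0,0,0,0,0.08,0,0,0,0,0,0,0,0,0]}}

```text
time: 10.88
tool_pos: [566.7, -147.9, 250.2]
tool_rot: [-0.0, 0.771, 0.636, -0.0]
ft_force: [-3.8, 1.4, -2.0]
grip_width: -0.1
```

```bash
python3 -c "
from h import *
from station import r
state(r);knob(r)"
```

```text
t 10.88 TCP mill [ 25.3 -42.7 250.2] F mill [-4.   0.6 -2. ] w -0.1
[[0.0, 1.0, -0.0], [1.0, -0.0, -0.0], [-0.0, -0.0, -1.0]]
top 16 
scene 244 [ 50.3 -40.6 252.8]
```

>>> {"api": "carry_out", "payload": {"increments": [0,0,0,0,0.06,0,0,0,0,0,0,0.06,0,0,0,0,0,0,0,0,0]}}

```text
time: 11.23
tool_pos: [569.2, -148.3, 250.1]
tool_rot: [-0.0, 0.771, 0.636, -0.0]
ft_force: [-5.1, 2.2, -2.8]
grip_width: 0.2
```

Force is rising to about 5.5 N, so the lever is at the buffer. I'll back straight off and check.

>>> {"api": "carry_out", "payload": {"increments": [0,0,0,0,-0.2,0,0,0,0,0,0,-0.6,0,0,0,0,0,0,-1,0,0,0,0,0,0,-1,0,0,0,0,0,0,-1,0,0,0,0,0,0,-1,-0.5,0,0,0,0,0,-1,-0.5,0,0,0,0,0,-1,-0.5,0,0,0,0,0,0,0,0,0,0,0,0,0,0,0]}}

```text
time: 12.07
tool_pos: [402.5, -116.3, 289.0]
tool_rot: [0.002, 0.772, 0.636, 0.001]
ft_force: [0.3, 0.2, 0.1]
grip_width: 0.0
```

```bash
python3 -c "
from h import *
from station import r
state(r);knob(r)
f=np.load('top0.npz');t=cv2.imread('pics/top_last.png');g=np.load('scene0.npz');s=cv2.imread('pics/scene_last.png')
for nm,a,b,(u0,u1,v0,v1) in (('tub/cup/knife top',f['im'],t,(150,262,80,300)),('jar top',f['im'],t,(400,520,190,280)),('jar scene',g['im'],s,(110,210,130,195)),('cup scene',g['im'],s,(290,360,205,310))):
    d=cv2.absdiff(a,b)[v0:v1,u0:u1].max(2);print(nm,(d>45).sum(),d.mean().round(1))
k=lambda i,x,y:cv2.resize(i[y:y+150,x:x+200],None,fx=4,fy=4,interpolation=2)
cv2.imwrite('pics/s4.png',k(s,170,100));cv2.imwrite('pics/t4.png',t)"
```

```text
t 12.07 TCP mill [-141.8  -42.8  289. ] F mill [0.3 0.3 0.1] w 0.0
[[0.001, 1.0, 0.004], [1.0, -0.001, -0.001], [-0.001, 0.004, -1.0]]
top 367 [ 53.6 -38.8 248.8]
scene 185 [ 53.2 -41.7 251.4]
tub/cup/knife top 894 20.2
jar top 5041 50.7
jar scene 1526 20.1
cup scene 747 10.4
```

View pics/s4.png

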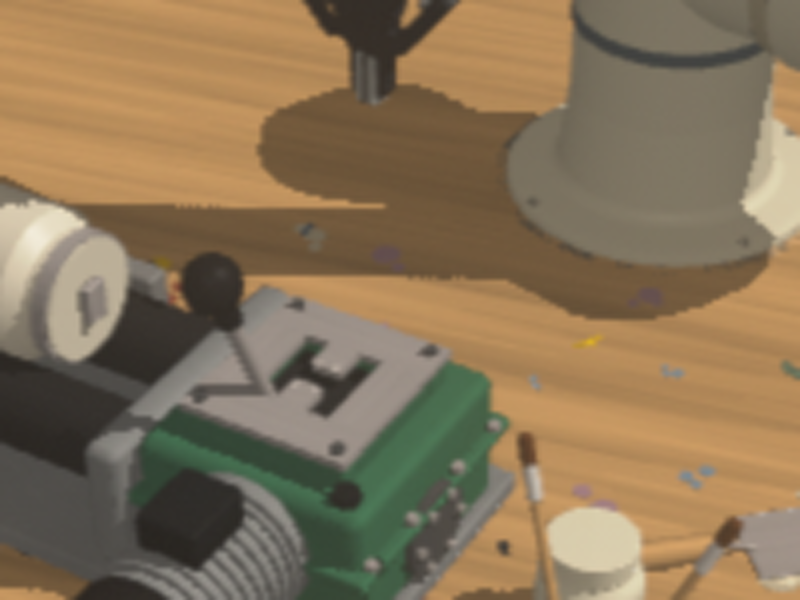

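View pics/t4.png

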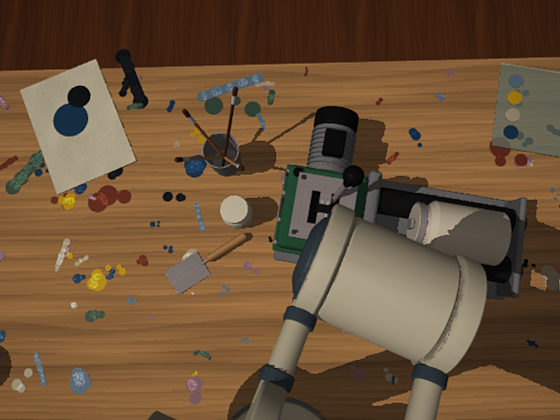

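The top and scene views agree on the knob at mill x ≈ 53.4, y ≈ -40, so f≈0.25: third, fully home. In the top view the cup (222,155), tub (236,211), knife (188,272) and jar are at the same pixels as at the start, and the fingers are clear.

```bash
python3 -c "
from station import r
print(r.hand_in())"
```

```text
the job is handed in; nothing more can be done
None
```

The lever is in third, fully home, and the job is handed in; it took about 12 s of robot time. With the fingers closed I pushed the knob from second forward to neutral, straight across to the right-hand column, then forward against the buffered stop. I then backed the arm off.

**Lever:** after backing off, the two cameras put the knob at mill x 53.6 and 53.2 mm, y -39 and -42 mm. That is a fore lean of about 0.25, where anything above 0.21 counts as home. On the way across, the knob read within about 3 mm of neutral, so it did not dip into fourth.

**Forces:** the readings after each push were at most about 6.5 N in total, and about zero after backing off. I did not grip the lever.

**Other objects:** the tub, brush cup, knife and jar look unmoved in the last pictures. The numeric before-and-after picture difference was inconclusive because the arm and its shadow covered parts of those areas, so I judged this by eye. The arm also hid part of the jar from the top camera.

**Disagreements and refusals:**
- During contact, the scene camera's knob fit was pulled up to 6 mm towards the dark fingers. It agreed again once they were clear.
- Two move calls were refused because I miscounted numbers in a row. Nothing moved, and I sent them again.

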